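Clear the sight line and hold the inspection mirror on the panel's marker

TASK

Lift the flux can off its stand by the handle over its lid and set it down, upright and not dropped, in the middle of the round cork mat. Then swing the spring-loaded inspection mirror by its pin until the bench camera sees the marker of the clamped glass panel in the middle of the mirror, and hold it steady there: finish while still holding the pin, because the mirror springs back when let go. Leave the other things on the bench where they are.

Things in the scene. Friction and masses are not known exactly. Their poses are not given: they have to be found in the camera images.
- can_mid (a point): closed round aluminium can, 67 mm wide, 110 mm high over all, about 350 g, loose on the stand; this point is on its axis, half-way up (55 mm above its underside). Axes: z up along the can, y along the handle. The lid's top is 17 mm above this point. The fixed handle arches over the lid: a level wooden bar 12 mm wide (x), 10 mm thick (z), 64 mm long (y), centred 50 mm above this point, on two uprights 30 mm either side; free space of 28 mm between lid and bar
- can: the same can; origin at the centre of its underside
- stand: fixed steel stand, a round top plate 80 mm wide on a stem, 50 mm high, between the mirror and the panel; the can stands on it and blocks the view. Origin at the centre of its underside
- mat_top (a point): centre of the top of the flat round cork mat fixed to the bench, 110 mm wide, 4 mm thick
- mat: the same cork mat; origin at the centre of its underside
- mirror (a joint): angle of the mirror about its upright spindle, rad; 0 parked at its stop (as it starts), growing anticlockwise seen from above, up to 1.3. A spring of 0.35 N m per rad turns it back to 0 when let go
- mirror_face (a point): the point on the upright spindle's axis, on the reflecting face of the square mirror (78 mm frame), 95 mm above the bench; the mirror turns about the vertical through it. Axes, turning with the mirror: x horizontal, square out of the reflecting face; y horizontal along the face; z up
- pin (a point): the upright steel pin to hold the mirror by: round, 12 mm thick, standing from 138 to 185 mm above the bench at the end of the tail bar, 80 mm from the spindle axis straight behind the mirror (its -x). This point is on the pin's axis, 162 mm above the bench
- lens (a point): front of the bench camera's lens, 95 mm above the bench, 280 mm from the mirror's spindle axis; the camera is fixed and looks level straight at the spindle axis. For the camera to see the marker, the mirror's x must halve the angle between the directions from the spindle axis to the lens and to the marker
- marker (a point): the marker: a white disc 26 mm wide with a black cross on the side of the clamped glass panel that faces the mirror, 95 mm above the bench, 240 mm from the spindle axis. The panel is upright and fixed, 110 mm wide, its top 137 mm above the bench
- bottle: bystander: pale wash bottle, 60 mm wide, 170 mm high; origin under its centre
- dish: bystander: round glass dish, 114 mm wide, 38 mm high; origin under its centre
- pliers: bystander: pliers lying flat, about 165 mm long along their x, 16 mm high; origin at the pivot
- gem1: bystander: round amber glass gem in copper foil, 29 mm wide, 13 mm high; origin under its centre
- gem2: bystander: another such gem
- spool: bystander: solder spool standing on end, 56 mm wide, 42 mm high; origin under its centre
- brush: bystander: flat brush lying along its x, about 200 mm long; origin under its middle
There are look-alikes about, which are no part of the job. Leave any orange or purple look-alike of the can alone.

How it is judged:
On the way, in this order (a step that is already met when the one before it is completed fails the run):
1. the can is lifted clear of its stand (z of can_mid in the frame of stand above 0.12 m and contact force between can and the fingers above 0.5 N), for 0.1 s.
2. the can is brought down onto the mat while still held (horizontal distance between can_mid and mat_top below 0.03 m and z of can_mid in the frame of mat_top below 0.067 m and contact force between can and the fingers above 0.5 N), for 0.02 s.
3. the can stands on the mat, let go (horizontal distance between can_mid and mat_top below 0.03 m and z of can_mid in the frame of mat_top below 0.062 m and angle between can_mid's own z axis and vertical below 0.12 rad and contact force between can and mat above 0.5 N and contact force between can and the arm below 0.05 N), for 0.2 s.
4. the mirror is held so that the camera sees the marker (y of marker in the frame of mirror_face between 0.1342 and 0.1606 m and y of lens in the frame of mirror_face between -0.1874 and -0.1565 m and contact force between mirror and the fingers above 0.4 N), for 0.3 s.
At the end, for the whole second after the job is handed in: Fingers hold the mirror (over 0.4 N), still (under 0.1 rad/s), its face within 0.07 rad (4 degrees) of halving the angle between lens and marker; the can stands upright (within 0.12 rad) on the cork mat, within 30 mm of its centre, not touched by the robot (all of step 3 and all of step 4 and velocity of joint mirror between -0.1 and 0.1 rad/s); the arm keeps its last pose, push and grip.
It fails at once if the can is tipped more than 0.6 rad (angle between can_mid's own z axis and vertical above 0.6 rad).
It fails at once if a bystander is moved more than 40 mm (distance of any of bottle, dish, pliers, gem1, gem2, spool, brush from where it was at the start of the episode above 0.04 m).
It also fails if it takes over 56 s, if anything falls off the work surface, if the arm or the gripper's body presses on something with over 40 N, if the wrist force passes 120 N, or if a joint passes its speed limit or range.

ROBOT

A 7-joint arm with a two-finger parallel gripper is mounted at the origin on the work surface. World frame = base frame: x ahead of the robot, y to its left, z up, the work surface at z = 0. Lengths are in m, angles in rad, forces in N, time in s.
With the tool pointing down it reaches from about 0.35 to 0.9 m from the base axis. Payload 8.1 kg.
Tool frame: the origin (TCP) lies on the centre line of the jaws, within the pads' length; the fingertips stand 19 mm ahead of it and the grasp point (between the pads) is the TCP (arm.tips_ahead is the distance from the TCP to the fingertips, in m); z points along the fingers, y is the direction in which the jaws open and shut (so a half turn about z gives the same grasp; the last joint's range is limited). The gripper opens to 92 mm and grips with 3 to 60 N. Pads are 19 mm wide; open, the fingers measure 130 mm over their backs; the gripper's body (75 mm by 190 mm) begins 47 mm behind the grasp point.
Start: joints at [1.046, 0.434, 0.025, 1.573, -0.012, 1.134, -0.075], TCP at [0.256, -0.57, 0.246] pointing down, gripper open.
Joint ranges: [-2.62, 2.62], [-0.44, 2.09], [-1.27, 1.32], [0.08, 2.57], [-1.32, 4.46], [0.12, 2], [-2.74, 2.74]. Speed limits (rad/s): [2.22, 2.22, 3.01, 3.01, 3.14, 3.14, 3.14].

INTERFACE

Orientations are given as a rotation vector (axis times angle).
In Python, from bench import arm gives the robot as it stands.
- The arm moves only by the shell command python3 -m creep 'ROWS' [FORCE]. ROWS is JSON, a list of rows, each a list of 3 entries, a list of its own where there are three numbers: the turn, a rotation vector about the world's x, y, z in rad, then the shift along the world's x, y, z in m, then the opening, from -1 (shut) to 1 (fully open), so that 0 is half open. A call has 1 to 5 rows; each row is the pose to reach, as a shift and turn from the pose commanded when the call began; what a row does not reach only later rows make up. A row lasts 1/12 s, in which the tool goes at most 41.7 mm and 7.16 degrees, less where a joint would pass 70% of its speed; a pose out of reach is approached as far as the arm can. A call with a gripper value outside its range is refused whole. The fingers move at their own pace and stop on an object; FORCE is the grip in N (left out, the last holds). Time passes only in rows, so rows that repeat a pose let the fingers close. It gives the time, the measured TCP pose, the force and the opening at its end, in the units of the state.
- arm.get_obs(): the state, without advancing time (a new reading comes with each control period).
- arm.capture(name): name is "scene" or "top" or "wrist"; returns (picture, depth): 480x640x3 uint8, red, green, blue; 480x640 float32, m along the optical axis (not along the pixel's ray), 0 where there is no reading.
- arm.get_calibration(name): a dict with "fx", "fy", "cx", "cy" (pixels), "xyz" and "orientation" of the camera in the world; the wrist camera has in their place "hand_eye" (4x4, takes a point from camera to tool coordinates, whose origin is the TCP and whose axes are the flange's). Camera axes: x right, y up, looking along -z (the intrinsics and any distortion apply to the point x, -y, -z); pixel columns grow to the right and rows downward; lengths in m; the calibration is good to about 2 mm. A picture is of the moment at which its call begins: read the wrist's pose just before it. get_calibration takes no time and is no camera call.
- arm.sign_off(): hands the job in, once; it reports no verdict.
The state is a dict: "t": time; "joint_positions": joint angles; "joint_vel": joint speeds; "joint_torque": joint torques, N m; "eef_pos": TCP position; "ee_rot": TCP orientation; "contact_force": force on the tool from outside, world axes, zero at the start; "ft_torque": the same for the moment, N m; "finger_gap": opening from 0.0 (shut) to 1.0 (fully open).
Only numpy, scipy, OpenCV 4.12 (cv2) and the standard library are available. Lean on these libraries where they do the work, as an engineer would, in place of code of your own. Each camera call takes 0.05 s, during which the arm holds its last target. There are 200 camera calls.

## Working session

There is one attempt and no reset: what is moved stays moved. The work goes in short steps, Python scripts to look and compute and a shell command to move; the robot and the scene stay as the last step left them, time stands still between calls to the robot, and variables do not carry over. Pictures are saved under pics/ and viewed, about 8 in all and at most 12, crops included, and the job is handed in when it is done.

```bash
mkdir -p pics; ls; cat > h.py <<'E'
import numpy as np,cv2
from bench import arm
from scipy.spatial.transform import Rotation as R
def cap(n,f=None):
    o=arm.get_obs(); im,d=arm.capture(n); c=arm.get_calibration(n)
    if f: cv2.imwrite(f'pics/{f}.png',im[:,:,::-1])
    return im,d,c,o
def pose(c,o):
    if 'hand_eye' in c:
        T=np.eye(4);T[:3,:3]=R.from_rotvec(o['ee_rot']).as_matrix();T[:3,3]=o['eef_pos'];return T@np.array(c['hand_eye'])
    T=np.eye(4);q=np.array(c['orientation'])
    T[:3,:3]=q if q.shape==(3,3) else R.from_rotvec(q).as_matrix();T[:3,3]=c['xyz'];return T
def ray(c,o,u,v):
    T=pose(c,o);return T[:3,3],T[:3,:3]@np.array([(u-c['cx'])/c['fx'],-(v-c['cy'])/c['fy'],-1])
def onz(c,o,u,v,z):
    p,d=ray(c,o,u,v);return p+d*(z-p[2])/d[2]
def cloud(d,c,o):
    v,u=np.mgrid[:480,:640];T=pose(c,o)
    P=np.stack([(u-c['cx'])/c['fx']*d,-(v-c['cy'])/c['fy']*d,-d],-1)
    return P@T[:3,:3].T+T[:3,3]
E
python3 - <<'E'
from h import *
for n in('top','scene'):
    im,d,c,o=cap(n,n);print(n,c)
    np.savez(n+'.npz',im=im,d=d,P=cloud(d,c,o))
print(o)
E
```

```text
pics
top {'fx': 549.1726109854903, 'fy': 549.1726109854903, 'cx': 317.27371738645223, 'cy': 234.41022175980362, 'xyz': array([0.48142511, 0.06372822, 1.5353656 ]), 'orientation': array([ 0.07617253, -0.07697316, -1.58632769])}
scene {'fx': 512.555151475337, 'fy': 512.555151475337, 'cx': 320.7940118279537, 'cy': 232.16723823846706, 'xyz': array([ 0.9857872 , -0.49475467,  1.1551907 ]), 'orientation': array([0.57327302, 0.16432244, 0.56946098])}
{'t': 0.05, 'joint_positions': array([ 1.04641556,  0.43518983,  0.0249862 ,  1.57409195, -0.01160501,
        1.13401887, -0.07506872]), 'joint_vel': array([ 9.13729171e-04, -3.64115379e-04, -1.14909803e-03, -7.12743402e-04,
       -1.26947582e-03, -7.22457169e-04, -4.25772295e-05]), 'joint_torque': array([ 2.06578072e-03, -6.69770908e+01,  9.87908766e-01, -3.15490651e+01,
       -6.09403756e-02,  3.75566399e-02,  1.88286566e-05]), 'eef_pos': array([ 0.25561138, -0.56980715,  0.2449677 ]), 'ee_rot': array([-3.07054852e+00, -6.57238491e-01,  7.29724507e-04]), 'contact_force': array([ 0.12156549, -0.25489137,  0.85924122]), 'ft_torque': array([-0.04523365, -0.00223307,  0.01317345]), 'finger_gap': 1.0015170407958054}
```

View pics/top.png

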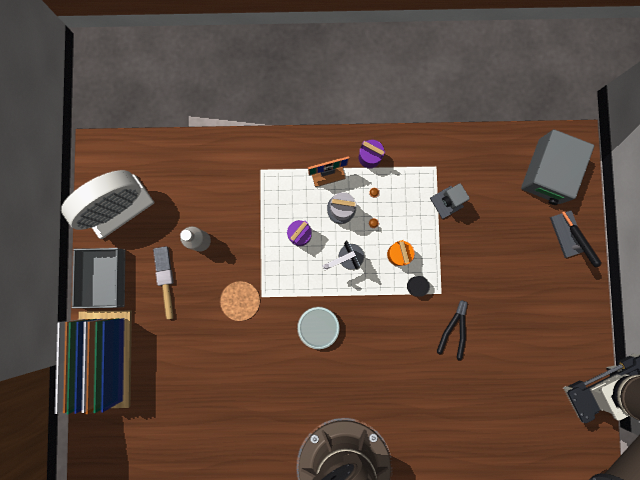

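View pics/scene.png

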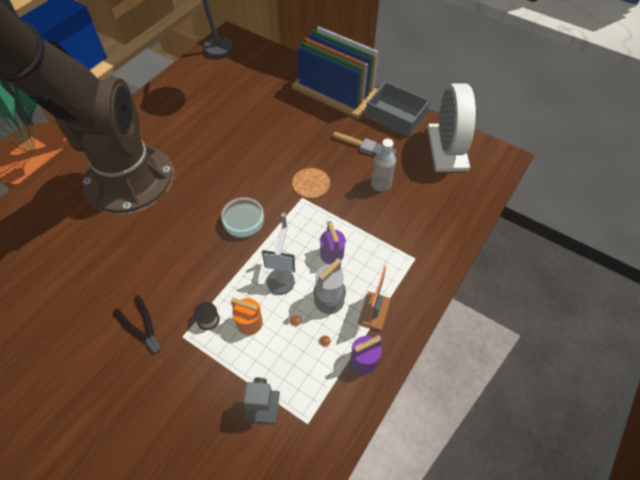

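The top view shows the aluminium can at about (342,207), mirror at (351,256) with its tail and pin towards (327,267), panel at (328,170), camera at (450,200) and mat at (240,300). In the scene view the can is at (330,285), between the mirror and the panel.

```bash
python3 - <<'E'
from h import *
z=np.load('top.npz');im,d,P=z['im'],z['d'],z['P'];c=arm.get_calibration('top')
cv2.imwrite('pics/crop.png',cv2.resize(im[140:300,255:475,::-1],None,fx=3.6,fy=3.6,interpolation=cv2.INTER_CUBIC))
hsv=cv2.cvtColor(im,cv2.COLOR_RGB2HSV)
m=cv2.inRange(hsv,(5,60,120),(25,190,255))
w=np.zeros_like(m);w[275:325,215:265]=1
(u,v),r=cv2.minEnclosingCircle(cv2.findNonZero(cv2.morphologyEx(m*w,cv2.MORPH_OPEN,np.ones((3,3)))))
print('mat',u,v,r,onz(c,None,u,v,.004))
# points by height
def cl(name,u0,u1,v0,v1,lo,hi):
    Q=P[v0:v1,u0:u1];k=(Q[...,2]>lo)&(Q[...,2]<hi);ys,xs=np.nonzero(k);q=Q[k]
    if len(q): 
        r=cv2.minAreaRect(np.float32(q[:,:2]));print(name,len(q),'px',xs.mean()+u0,ys.mean()+v0,'mean',q.mean(0).round(4),'rect',np.round(r[0],4),np.round(r[1],4),round(r[2],1))
cl('handle',322,362,188,228,.142,.17)
cl('lid',322,362,188,228,.115,.135)
cl('plate',315,370,185,235,.04,.055)
cl('pin',315,345,255,280,.15,.2)
cl('mirrorhigh',335,370,235,275,.11,.2)
cl('panel',300,352,150,192,.10,.2)
cl('cam',425,475,180,222,.09,.2)
cl('bench',440,480,250,280,-.1,.1)
for n in[(327,267),(326,266),(335,263),(345,258),(351,256),(342,203),(328,165),(450,200)]:print(n,P[n[1],n[0]].round(3))
E
```

```text
mat 239.10345458984375 300.89654541015625 20.66460418701172 [0.44955313 0.28124171 0.004     ]
handle 129 px 343.52713178294573 202.51162790697674 mean [ 0.6957 -0.0059  0.1593] rect [ 0.6963 -0.0057] [0.0633 0.0128] 79.9
lid 376 px 342.5691489361702 205.3218085106383 mean [ 0.6942 -0.0052  0.1221] rect [ 0.6963 -0.0046] [0.0634 0.0661] 81.9
plate 131 px 337.29007633587787 214.26717557251908 mean [0.6807 0.0062 0.0496] rect [0.687  0.0012] [0.0772 0.0555] 60.2
pin 20 px 325.9 265.95 mean [0.5351 0.042  0.183 ] rect [0.535  0.0418] [0.0098 0.01  ] 89.5
mirrorhigh 213 px 347.7276995305164 256.2535211267606 mean [ 0.5608 -0.0149  0.1352] rect [ 0.5668 -0.0161] [0.0632 0.0647] 81.7
panel 218 px 328.06880733944956 164.1697247706422 mean [0.8028 0.0305 0.1256] rect [0.8034 0.0306] [0.0085 0.1084] 14.2
cam 420 px 455.4547619047619 196.03809523809525 mean [ 0.7149 -0.3016  0.114 ] rect [ 0.7152 -0.3018] [0.0497 0.0613] 28.2
bench 1194 px 459.48743718592965 264.48157453936346 mean [ 5.402e-01 -3.342e-01 -2.000e-04] rect [ 0.5405 -0.3343] [0.1136 0.0819] 89.0
(327, 267) [0.533 0.039 0.181]
(326, 266) [0.535 0.042 0.181]
(335, 263) [0.544 0.018 0.133]
(345, 258) [ 0.556 -0.008  0.139]
(351, 256) [ 0.561 -0.023  0.138]
(342, 203) [ 0.695 -0.002  0.156]
(328, 165) [0.801 0.031 0.122]
(450, 200) [ 0.705 -0.288  0.111]
```

View pics/crop.png

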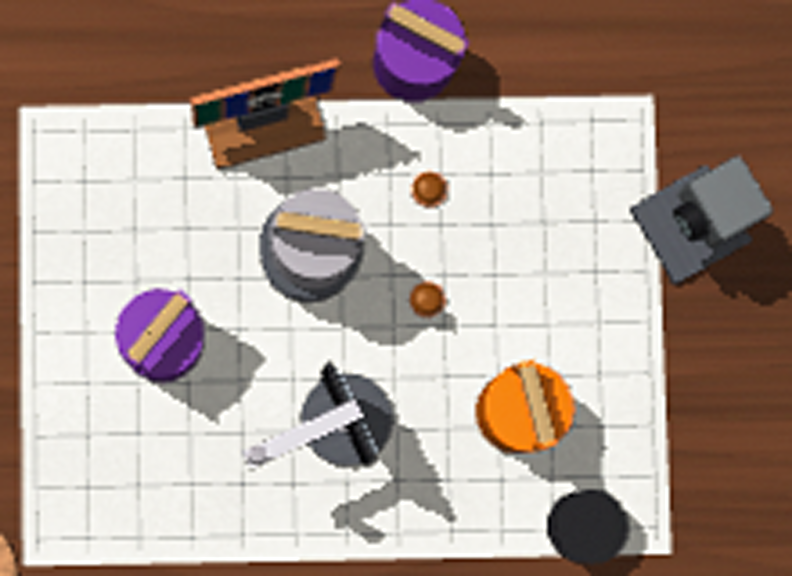

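```bash

python3 -m creep '[[[0,0,0.05],[0.022,0.028,0.003],1],[[0,0,0.1],[0.044,0.056,0.005],1],[[0,0,0.15],[0.066,0.084,0.005],1],[[0,0,0.2],[0.088,0.112,0.005],1],[[0,0,0.243],[0.11,0.141,0.005],1]]'
python3 -m creep '[[[0,0,0.05],[0.022,0.028,0],1],[[0,0,0.1],[0.044,0.056,0],1],[[0,0,0.15],[0.066,0.084,0],1],[[0,0,0.2],[0.088,0.112,0],1],[[0,0,0.243],[0.11,0.141,0],1]]'
```

```text
t: 0.52
eef_pos: [0.3664, -0.4278, 0.2505]
ee_rot: [-2.968, -1.028, 0.0]
contact_force: [1.3, 0.4, -0.7]
finger_gap: 1.001
t: 0.93
eef_pos: [0.4764, -0.2868, 0.2505]
ee_rot: [-2.822, -1.38, 0.001]
contact_force: [0.8, -1.4, 0.4]
finger_gap: 1.001
```

```bash

python3 -m creep '[[[0,0,0.05],[0.022,0.028,0],1],[[0,0,0.1],[0.044,0.056,0],0.5],[[0,0,0.15],[0.066,0.084,0],0],[[0,0,0.2],[0.088,0.112,0],0],[[0,0,0.243],[0.11,0.141,0],0]]'
python3 -m creep '[[[0,0,0.05],[0.022,0.028,0],0],[[0,0,0.1],[0.044,0.056,0],0],[[0,0,0.15],[0.066,0.084,0],0],[[0,0,0.2],[0.088,0.112,0],0],[[0,0,0.243],[0.11,0.141,0],0]]'
python3 - <<'E'
from h import *
im,d,c,o=cap('wrist','w1');P=cloud(d,c,o);print(o['eef_pos'],o['ee_rot'])
R0=R.from_rotvec(o['ee_rot']).as_matrix();print('ytool heading',np.degrees(np.arctan2(R0[1,1],R0[0,1])))
k=(P[...,2]>.148)&(P[...,2]<.17)&(np.hypot(P[...,0]-.696,P[...,1]+.006)<.05);q=P[k]
print(len(q),q.mean(0),cv2.minAreaRect(np.float32(q[:,:2])))
E
```

```text
t: 1.35
eef_pos: [0.5864, -0.146, 0.2504]
ee_rot: [-2.634, -1.712, 0.001]
contact_force: [0.6, -0.5, 0.4]
finger_gap: 0.761
t: 1.77
eef_pos: [0.6965, -0.0052, 0.2502]
ee_rot: [-2.407, -2.019, 0.001]
contact_force: [1.1, -0.5, -0.3]
finger_gap: 0.505
[ 0.6964794  -0.00522137  0.25022371] [-2.40701371e+00 -2.01852592e+00  1.40755181e-03]
ytool heading -10.033499740881979
1478 [ 0.69718762 -0.00489642  0.16019945] ((0.6967064142227173, -0.006894700229167938), (0.06437477469444275, 0.011939714662730694), 80.26577758789062)
```

View pics/w1.png

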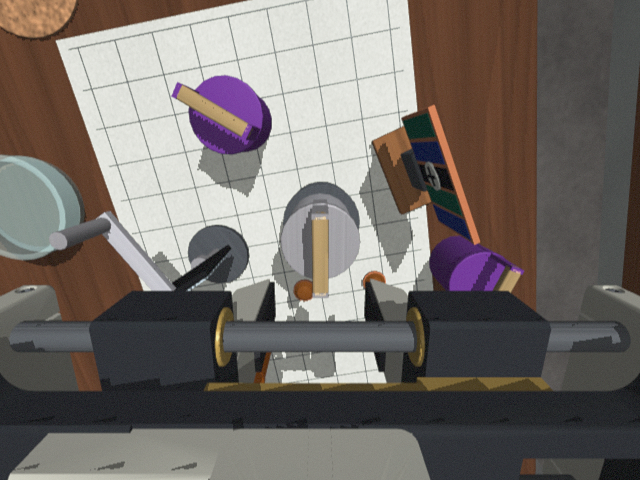

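The wrist view shows the handle bar at (320,255), lined up between the fingers at (255,320) and (385,320). Both views put the bar within 2 mm of the TCP, with the heading matching, so I can go down and grip.

```bash

python3 -m creep '[[[0,0,0],[0,-0.0015,-0.025],0],[[0,0,0],[0,-0.0015,-0.05],0],[[0,0,0],[0,-0.0015,-0.07],0],[[0,0,0],[0,-0.0015,-0.085],0],[[0,0,0],[0,-0.0015,-0.096],0]]' 40
python3 -m creep '[[[0,0,0],[0,0,0],-1],[[0,0,0],[0,0,0],-1],[[0,0,0],[0,0,0],-1],[[0,0,0],[0,0,0],-1],[[0,0,0],[0,0,0],-1]]' 40
python3 -m creep '[[[0,0,0],[0,0,0],-1],[[0,0,0],[0,0,0.01],-1],[[0,0,0],[0,0,0.02],-1],[[0,0,0],[0,0,0.03],-1],[[0,0,0],[0,0,0.04],-1]]'
```

```text
t: 2.23
eef_pos: [0.6947, -0.008, 0.1523]
ee_rot: [-2.408, -2.015, 0.004]
contact_force: [0.3, -0.1, -0.4]
finger_gap: 0.5
t: 2.65
eef_pos: [0.6965, -0.0077, 0.156]
ee_rot: [2.408, 2.015, 0.002]
contact_force: [0.3, 0.3, 0.3]
finger_gap: 0.183
t: 3.07
eef_pos: [0.6959, -0.0077, 0.196]
ee_rot: [2.409, 2.016, 0.0]
contact_force: [0.9, -0.6, -4.7]
finger_gap: 0.123
```

```bash

python3 -m creep '[[[0,0,0],[0,0,0.02],-1],[[0,0,0],[0,0,0.045],-1],[[0,0,0],[0,0,0.07],-1],[[0,0,0],[0,0,0.095],-1],[[0,0,0],[0,0,0.11],-1]]'
python3 -m creep '[[[0,0,0],[-0.008,0.009,0],-1],[[0,0,0],[-0.024,0.028,0],-1],[[0,0,0],[-0.041,0.048,0],-1],[[0,0,0],[-0.058,0.068,0],-1],[[0,0,0],[-0.076,0.088,0],-1]]'
python3 -m creep '[[[0,0,0],[-0.018,0.021,0],-1],[[0,0,0],[-0.036,0.042,0],-1],[[0,0,0],[-0.054,0.063,0],-1],[[0,0,0],[-0.072,0.084,0],-1],[[0,0,0],[-0.09,0.105,0],-1]]'
python3 -m creep '[[[0,0,0],[-0.018,0.021,0],-1],[[0,0,0],[-0.036,0.042,0],-1],[[0,0,0],[-0.054,0.063,0],-1],[[0,0,0],[-0.07,0.082,0],-1],[[0,0,0],[-0.08,0.095,0],-1]]'
python3 -m creep '[[[0,0,0],[0,0,-0.015],-1],[[0,0,0],[0,0,-0.035],-1],[[0,0,0],[0,0,-0.06],-1],[[0,0,0],[0,0,-0.08],-1],[[0,0,0],[0,0,-0.095],-1]]'
python3 - <<'E'
from h import *
im,d,c,o=cap('wrist','w2');P=cloud(d,c,o);print(o['eef_pos'])
E
```

```text
t: 3.48
eef_pos: [0.6965, -0.0075, 0.309]
ee_rot: [2.407, 2.015, 0.005]
contact_force: [1.1, -0.6, -3.8]
finger_gap: 0.132
t: 3.9
eef_pos: [0.6178, 0.0817, 0.3038]
ee_rot: [-2.408, -2.016, 0.002]
contact_force: [-0.1, 0.5, -4.0]
finger_gap: 0.123
t: 4.32
eef_pos: [0.5274, 0.1864, 0.304]
ee_rot: [-2.408, -2.017, 0.002]
contact_force: [0.2, 0.6, -4.5]
finger_gap: 0.128
t: 4.73
eef_pos: [0.446, 0.2826, 0.3042]
ee_rot: [-2.405, -2.02, 0.002]
contact_force: [0.2, 0.6, -4.1]
finger_gap: 0.128
t: 5.15
eef_pos: [0.4477, 0.2795, 0.2073]
ee_rot: [-2.408, -2.017, 0.005]
contact_force: [-0.6, -0.2, -3.4]
finger_gap: 0.128
[0.4476544  0.27950666 0.20734889]
```

View pics/w2.png

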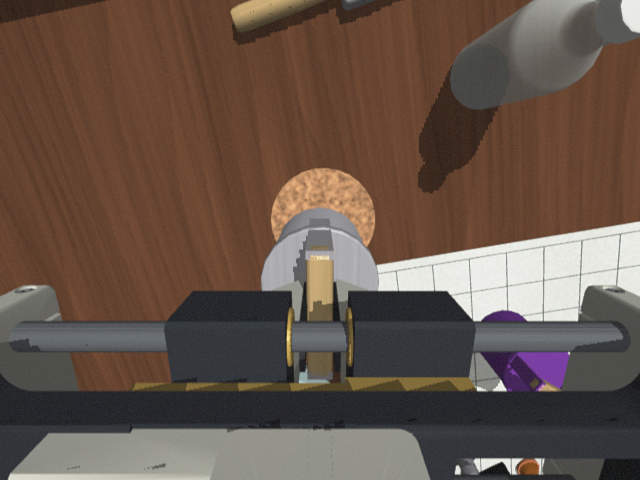

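The wrist view shows the can held upright at (320,270), over the mat at (323,215). I'll lower it, slowly near contact.

```bash

python3 -m creep '[[[0,0,0],[0,0,-0.02],-1],[[0,0,0],[0,0,-0.045],-1],[[0,0,0],[0,0,-0.065],-1],[[0,0,0],[0,0,-0.078],-1],[[0,0,0],[0,0,-0.086],-1]]'
python3 -m creep '[[[0,0,0],[0,0,-0.003],-1],[[0,0,0],[0,0,-0.006],-1],[[0,0,0],[0,0,-0.008],-1],[[0,0,0],[0,0,-0.01],-1],[[0,0,0],[0,0,-0.01],-1]]'
```

```text
t: 5.62
eef_pos: [0.4483, 0.2797, 0.1224]
ee_rot: [-2.408, -2.017, 0.004]
contact_force: [-0.1, -0.4, -4.0]
finger_gap: 0.127
t: 6.03
eef_pos: [0.45, 0.2804, 0.1141]
ee_rot: [2.409, 2.016, 0.001]
contact_force: [0.4, 0.3, -4.2]
finger_gap: 0.124
```

```bash

python3 -m creep '[[[0,0,0],[0,0,-0.001],-1],[[0,0,0],[0,0,-0.002],-1],[[0,0,0],[0,0,-0.003],-1],[[0,0,0],[0,0,-0.004],-1],[[0,0,0],[0,0,-0.004],-1]]'
```

```text
t: 6.45
eef_pos: [0.4498, 0.2803, 0.1097]
ee_rot: [2.409, 2.016, -0.0]
contact_force: [0.3, 0.7, -3.4]
finger_gap: 0.127
```

```bash

python3 -m creep '[[[0,0,0],[0,0,-0.001],-1],[[0,0,0],[0,0,-0.002],-1],[[0,0,0],[0,0,-0.002],-1]]'
```

```text
t: 6.7
eef_pos: [0.4503, 0.2808, 0.1097]
ee_rot: [2.408, 2.016, 0.003]
contact_force: [-5.3, -4.7, 20.2]
finger_gap: 0.125
```

```bash

python3 -m creep '[[[0,0,0],[0,0,0.001],-1],[[0,0,0],[0,0,0.001],-0.5],[[0,0,0],[0,0,0.001],-0.2],[[0,0,0],[0,0,0.001],0],[[0,0,0],[0,0,0.001],0]]'
python3 -m creep '[[[0,0,0],[0,0,0],0],[[0,0,0],[0,0,0],0],[[0,0,0],[0,0,0],0],[[0,0,0],[0,0,0.01],0],[[0,0,0],[0,0,0.02],0]]'
python3 -m creep '[[[0,0,0],[0,0,0.02],0],[[0,0,0],[0,0,0.05],0],[[0,0,0],[0,0,0.08],0],[[0,0,0],[0,0,0.11],0],[[0,0,0],[0,0,0.13],0]]'
python3 - <<'E'
from h import *
for n in('top','wrist'):
    im,d,c,o=cap(n,n+'3');P=cloud(d,c,o);print(o['eef_pos'])
    k=(np.hypot(P[...,0]-.45,P[...,1]-.281)<.06)
    for lo,hi in((.065,.085),(.1,.125)):
        q=P[k&(P[...,2]>lo)&(P[...,2]<hi)]
        if len(q):print(n,len(q),q.mean(0),cv2.minAreaRect(np.float32(q[:,:2])))
E
```

```text
t: 7.12
eef_pos: [0.45, 0.2804, 0.1087]
ee_rot: [-2.409, -2.016, -0.001]
contact_force: [-0.4, -0.2, -0.1]
finger_gap: 0.366
t: 7.53
eef_pos: [0.4495, 0.2801, 0.1291]
ee_rot: [-2.409, -2.016, 0.002]
contact_force: [0.2, 0.4, 0.4]
finger_gap: 0.501
t: 7.95
eef_pos: [0.4502, 0.2811, 0.263]
ee_rot: [2.408, 2.017, 0.006]
contact_force: [0.8, 0.4, 0.3]
finger_gap: 0.499
[0.45018928 0.28109927 0.26297868]
top 202 [0.4477781  0.26868536 0.07607949] ((0.4478931128978729, 0.27091607451438904), (0.04867418855428696, 0.05276729166507721), 41.700347900390625)
top 60 [0.44728296 0.26531128 0.11420989] ((0.44712141156196594, 0.26522645354270935), (0.031103895977139473, 0.012111416086554527), 79.62932586669922)
[0.45134275 0.28218057 0.26606327]
wrist 2470 [0.45090552 0.28342115 0.07652431] ((0.4506923258304596, 0.2822941243648529), (0.06497589498758316, 0.06626289337873459), 82.767333984375)
wrist 975 [0.45113894 0.2834014  0.11415921] ((0.4506586492061615, 0.28160884976387024), (0.06418536603450775, 0.012006943114101887), 80.03797912597656)
```

View pics/wrist3.png

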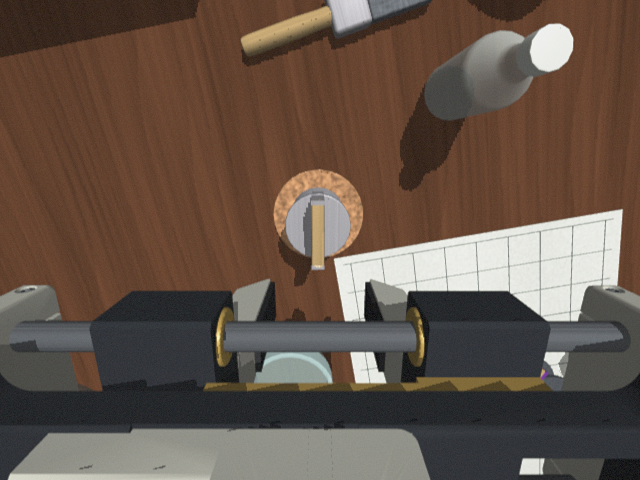

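The can stands upright on the mat (wrist view: bar at (318,235), lid centred on the mat at (320,215)) and measures about 1 mm off centre. Next I'll move over the pin.

```bash

python3 -m creep '[[[0,0,0.09],[0.008,-0.024,0],0],[[0,0,0.18],[0.016,-0.048,0],0],[[0,0,0.28],[0.025,-0.072,0],0],[[0,0,0.38],[0.033,-0.096,0],0],[[0,0,0.47],[0.042,-0.12,0],0]]'
python3 -m creep '[[[0,0,0.09],[0.008,-0.024,0],0],[[0,0,0.18],[0.016,-0.048,0],0],[[0,0,0.28],[0.025,-0.072,0],0],[[0,0,0.38],[0.033,-0.096,0],0],[[0,0,0.47],[0.042,-0.12,0],0]]'
python3 - <<'E'
from h import *
im,d,c,o=cap('wrist','w4');P=cloud(d,c,o);print(o['eef_pos'],o['joint_positions'].round(2))
R0=R.from_rotvec(o['ee_rot']).as_matrix();print('ytool heading',np.degrees(np.arctan2(R0[1,1],R0[0,1])))
k=(np.hypot(P[...,0]-.535,P[...,1]-.042)<.025)
for lo,hi in((.178,.195),(.125,.145)):
  q=P[k&(P[...,2]>lo)&(P[...,2]<hi)]
  if len(q):print(len(q),q.mean(0),cv2.minAreaRect(np.float32(q[:,:2])))
E
```

```text
t: 8.47
eef_pos: [0.4917, 0.1591, 0.259]
ee_rot: [1.866, 2.527, -0.0]
contact_force: [0.2, -0.8, 0.8]
finger_gap: 0.5
t: 8.88
eef_pos: [0.5337, 0.039, 0.259]
ee_rot: [-1.227, -2.892, 0.0]
contact_force: [0.6, 0.0, 0.5]
finger_gap: 0.501
[0.53370654 0.03903565 0.25898624] [ 0.28  0.34 -0.59  1.74  0.21  1.13  0.39]
ytool heading 44.01651897410234
269 [0.53481615 0.0417594  0.1849449 ] ((0.5354336500167847, 0.04138484224677086), (0.011347109451889992, 0.011457595974206924), 70.05680084228516)
323 [0.53610885 0.03360501 0.1382671 ] ((0.5388926267623901, 0.033616386353969574), (0.014218386262655258, 0.031032975763082504), 23.62071418762207)
```

View pics/w4.png

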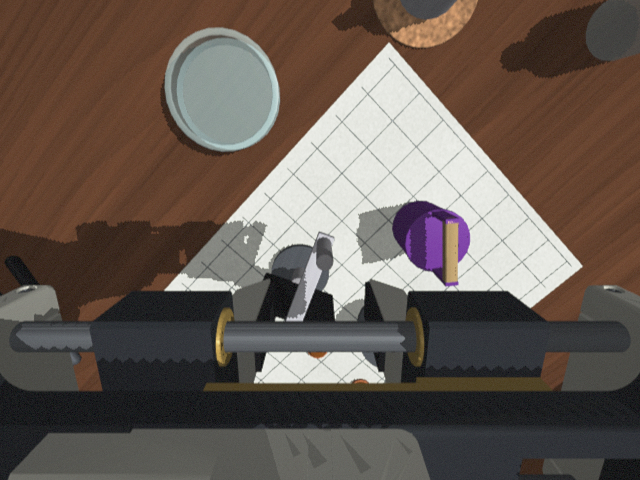

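The pin tip is at (325,245), between the fingers in plan, and the tail bar runs down-left from it. I'll descend and grip.

```bash

python3 -m creep '[[[0,0,0],[0.001,0.002,-0.025],0],[[0,0,0],[0.001,0.002,-0.05],0],[[0,0,0],[0.001,0.002,-0.07],0],[[0,0,0],[0.001,0.002,-0.085],0],[[0,0,0],[0.001,0.002,-0.095],0]]' 30
python3 -m creep '[[[0,0,0],[0,0,0],-1],[[0,0,0],[0,0,0],-1],[[0,0,0],[0,0,0],-1],[[0,0,0],[0,0,0],-1],[[0,0,0],[0,0,0],-1]]' 30
python3 -m creep '[[[0,0,0],[0,0,0],-1],[[0,0,0],[0,0,0],-1],[[0,0,0],[0,0,0],-1]]' 30
python3 - <<'E'
from h import *
o=arm.get_obs();print(o['eef_pos'],o['contact_force'],o['ft_torque'])
# spindle estimate: tail axis from w/top depth
z=np.load('top.npz');P=z['P'];pin=np.array([.5352,.0416])
k=(np.hypot(P[...,0]-.5352,P[...,1]-.0416)<.068)&(P[...,2]>.125)&(P[...,2]<.145)
q=P[k][:,:2];f=cv2.fitLine(np.float32(q),cv2.DIST_HUBER,0,.01,.01).ravel();print('tail',len(q),f,np.degrees(np.arctan2(f[1],f[0])))
# pale bar by colour
im=z['im'];k2=k&(im.min(-1)>130);q=P[k2][:,:2];f=cv2.fitLine(np.float32(q),cv2.DIST_HUBER,0,.01,.01).ravel();print('pale',len(q),f,np.degrees(np.arctan2(f[1],f[0])))
# camera lens, panel
k=(np.hypot(P[...,0]-.803,P[...,1]-.03)<.07)&(P[...,2]>.129);q=P[k];print('panel',q.mean(0),cv2.minAreaRect(np.float32(q[:,:2])))
k=(np.hypot(P[...,0]-.71,P[...,1]+.29)<.07)&(P[...,2]>.112);q=P[k];print('cam',len(q),q.mean(0),cv2.minAreaRect(np.float32(q[:,:2])))
E
```

```text
t: 9.35
eef_pos: [0.5338, 0.0421, 0.1622]
ee_rot: [-1.235, -2.887, 0.002]
contact_force: [-0.0, 0.0, 0.2]
finger_gap: 0.497
t: 9.77
eef_pos: [0.5354, 0.0424, 0.1647]
ee_rot: [1.234, 2.887, 0.001]
contact_force: [0.4, 0.2, 0.1]
finger_gap: 0.184
t: 10.02
eef_pos: [0.5352, 0.0423, 0.1644]
ee_rot: [1.234, 2.888, 0.001]
contact_force: [-0.7, -0.8, 7.0]
finger_gap: 0.126
[0.53519971 0.04231572 0.16442858] [-0.69643009 -0.79300493  6.96082808] [-0.14079274  0.14515391  0.02510944]
tail 142 [ 0.41381758 -0.9103598   0.54974014  0.01000921] -65.55512
pale 138 [ 0.415064   -0.9097922   0.5499286   0.00998111] -65.47665
panel [0.80346128 0.03191872 0.13606754] ((0.8039900064468384, 0.031014570966362953), (0.007130238693207502, 0.10782859474420547), 14.226707458496094)
cam 303 [ 0.71778102 -0.3068101   0.11762869] ((0.7147050499916077, -0.3007327616214752), (0.049433633685112, 0.05922061204910278), 29.179595947265625)
```

```bash

python3 -m creep '[[[0,0,0.074],[-0.005,-0.0025,0.001],-1],[[0,0,0.148],[-0.0105,-0.0055,0.001],-1],[[0,0,0.222],[-0.015,-0.009,0.001],-1],[[0,0,0.296],[-0.02,-0.013,0.001],-1],[[0,0,0.37],[-0.024,-0.017,0.001],-1]]' 30
python3 -m creep '[[[0,0,0],[0,0,0],-1]]'
```

```text
t: 10.43
eef_pos: [0.5106, 0.0252, 0.1645]
ee_rot: [-0.677, -3.068, -0.001]
contact_force: [2.0, 0.4, -3.4]
finger_gap: 0.122
t: 10.52
eef_pos: [0.5102, 0.0248, 0.1646]
ee_rot: [-0.678, -3.067, -0.0]
contact_force: [1.2, 2.2, -6.4]
finger_gap: 0.122
```

```bash

python3 -m creep '[[[0,0,0.074],[-0.004,-0.0045,0],-1],[[0,0,0.148],[-0.0075,-0.009,0],-1],[[0,0,0.222],[-0.011,-0.014,0],-1],[[0,0,0.296],[-0.014,-0.019,0],-1],[[0,0,0.37],[-0.0165,-0.0245,0],-1]]'
python3 -m creep '[[[0,0,0],[0,0,0],-1],[[0,0,0],[0,0,0],-1],[[0,0,0],[0,0,0],-1],[[0,0,0],[0,0,0],-1]]'
python3 - <<'E'
from h import *
for n in('top','scene','wrist'):
    im,d,c,o=cap(n,n+'5');P=cloud(d,c,o)
    if n=='wrist':continue
    k=(np.hypot(P[...,0]-.568,P[...,1]+.031)<.05)&(P[...,2]>.07)&(P[...,2]<.137);q=P[k]
    if n=='top': q=q[q[:,2]>.12]
    q=q[im[k][(P[k][:,2]>.12) if n=='top' else slice(None)].max(-1)<110] 
    if len(q)>5:
        l=cv2.fitLine(np.float32(q[:,:2]),cv2.DIST_HUBER,0,.01,.01).ravel();print(n,len(q),l,np.degrees(np.arctan2(l[1],l[0])))
    k=(np.hypot(P[...,0]-.45,P[...,1]-.281)<.04)&(P[...,2]>.065);print('can',P[k].mean(0),k.sum())
a=cv2.imread('pics/top5.png')[225:285,305:385];b=cv2.imread('pics/scene5.png')[210:310,220:353]
cv2.imwrite('pics/m5.png',np.hstack([cv2.resize(a,(400,300)),cv2.resize(b,(400,300))]))
print(o['eef_pos'],o['contact_force'],o['ft_torque'])
E
```

```text
t: 10.93
eef_pos: [0.4942, 0.0013, 0.1645]
ee_rot: [-0.105, -3.14, -0.001]
contact_force: [-0.2, 2.7, -5.4]
finger_gap: 0.121
t: 11.27
eef_pos: [0.4943, 0.0014, 0.1645]
ee_rot: [-0.109, -3.139, -0.001]
contact_force: [0.1, 2.8, -5.5]
finger_gap: 0.124
top 21 [ 0.35686073  0.9341576   0.57399535 -0.00474979] 69.09247
can [0.45046953 0.28104381 0.08503571] 514
scene 58 [ 0.39631286  0.9181155   0.5576911  -0.04780428] 66.652115
can [0.4552251  0.27657382 0.08620071] 460
[0.49426755 0.00125191 0.1645548 ] [ 0.09393139  3.92716456 -7.09939967] [ 0.78524757 -0.24819751 -0.02805037]
```

View pics/m5.png

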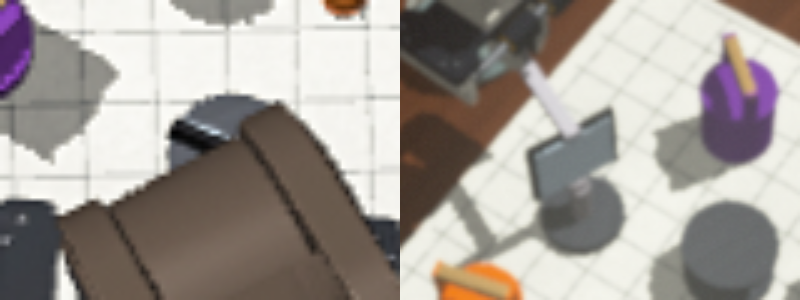

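View pics/wrist5.png

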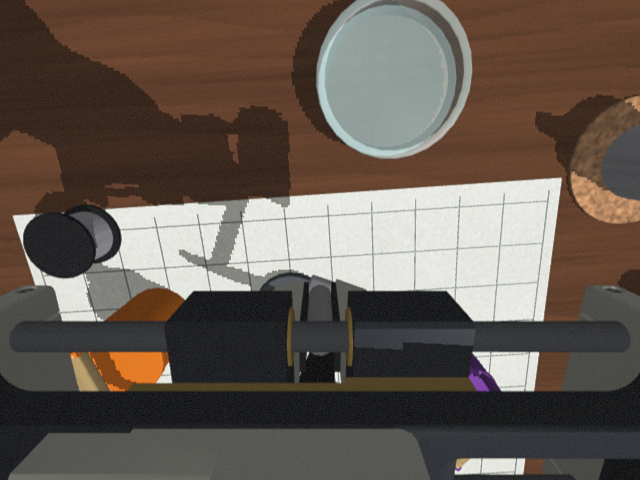

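The left crop shows the gripper covering the pin, with the mirror edge at (195,135). The right crop shows the mirror at (573,155) facing the camera/panel side, its tail still held at (535,75), and the stand empty. The wrist view has the pin between the pads at (320,300). I'll cross-check the heading and steadiness once more.

```bash

python3 -m creep '[[[0,0,0],[0,0,0],-1],[[0,0,0],[0,0,0],-1],[[0,0,0],[0,0,0],-1],[[0,0,0],[0,0,0],-1],[[0,0,0],[0,0,0],-1]]'
python3 - <<'E'
from h import *
im,d,c,o=cap('scene');P=cloud(d,c,o)
r=np.hypot(P[...,0]-.568,P[...,1]+.031)
def fit(k,n):
    q=P[k];l=cv2.fitLine(np.float32(q[:,:2]),cv2.DIST_HUBER,0,.01,.01).ravel();print(n,len(q),l.round(4),np.degrees(np.arctan2(l[1],l[0])).round(1))
fit((r<.06)&(r>.01)&(P[...,2]>.13)&(P[...,2]<.15)&(im.min(-1)>130),'tail')
k=(r<.045)&(P[...,2]>.07)&(P[...,2]<.125);fit(k,'face')
E
```

```text
t: 11.83
eef_pos: [0.4941, 0.0009, 0.1646]
ee_rot: [-0.106, -3.139, -0.0]
contact_force: [-0.7, 3.5, -8.9]
finger_gap: 0.124
tail 135 [ 0.8699 -0.4933  0.54   -0.022 ] -29.6
face 347 [ 0.4107  0.9118  0.5708 -0.0239] 65.8
```

```bash

python3 -m creep '[[[0,0,0],[-0.0005,-0.001,-0.001],-1],[[0,0,0],[-0.0005,-0.001,-0.001],-1],[[0,0,0],[-0.0005,-0.001,-0.001],-1],[[0,0,0],[-0.0005,-0.001,-0.001],-1],[[0,0,0],[-0.0005,-0.001,-0.001],-1]]'
python3 -m creep '[[[0,0,0],[0,0,0],-1],[[0,0,0],[0,0,0],-1],[[0,0,0],[0,0,0],-1],[[0,0,0],[0,0,0],-1],[[0,0,0],[0,0,0],-1]]'
python3 - <<'E'
from h import *
im,d,c,o=cap('scene');P=cloud(d,c,o)
r=np.hypot(P[...,0]-.568,P[...,1]+.031);k=(r<.045)&(P[...,2]>.07)&(P[...,2]<.125)
l=cv2.fitLine(np.float32(P[k][:,:2]),cv2.DIST_HUBER,0,.01,.01).ravel();a=np.degrees(np.arctan2(l[1],l[0]))-90
v=np.array([.5683,-.0312])-o['eef_pos'][:2];b=np.degrees(np.arctan2(v[1],v[0]))
print(a,b,o['contact_force'],o['finger_gap'],abs(o['joint_vel']).max())
if abs(a+23.1)<2.5 and abs(b+23.1)<2.5: print(arm.sign_off())
E
```

```text
t: 12.3
eef_pos: [0.494, 0.0005, 0.1645]
ee_rot: [0.106, 3.139, 0.001]
contact_force: [-3.2, 5.4, 0.3]
finger_gap: 0.122
t: 12.72
eef_pos: [0.4939, 0.0005, 0.1645]
ee_rot: [0.106, 3.139, 0.001]
contact_force: [-3.4, 4.9, 0.8]
finger_gap: 0.123
-23.482346 -23.061029756469328 [-3.36337117  4.89620847  0.83801307] 0.12333610205232622 0.002059528553563648
the job is handed in; nothing more can be done
None
```

I lifted the can off its stand by the handle and set it down upright on the cork mat, about 1 mm from the mat's centre. I then gripped the mirror pin, swung the mirror by about 42°, and handed the job in while still holding it, at about 12.7 s. The sign-off reported no verdict.

- **Mirror heading:** the last checks gave −23.1° from the pin position and −23.5° from a depth fit of the mirror face. The target is −23.1° and the tolerance is 4°.
- **Grip:** the fingers were closed on the 12 mm pin with a steady side force of about 6 N, and the arm was still.
- **Can:** after release it stood free and level on the mat, and a later top view confirmed it had not moved.
- **Disagreement:** before a final 1 mm nudge, a line fit along the tail bar in the scene view gave −29.6°, while the pin and face gave about −24°. I took the −29.6° to come from the bar's side being in view, and did not repeat that fit.
- **Bystanders:** none were touched as far as I could tell from the force readings and pictures. I did not measure their positions again.

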